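Key on the pump tester and fire the clamped test gun

TASK

Switch the pump tester on and run a test: take the yellow key out of its blue holder, push it fully home in the tester's key switch, turn it clockwise to its stop at the green mark, and leave it there. Only then squeeze the red trigger of the clamped test gun all the way against the grip, keep it squeezed for a second and let it spring back. Do not pull the trigger before the tester is on, and leave the two loose pumps and the screwdriver where they are.

Things in the scene. Friction and masses are not known exactly. Their poses are not given: they have to be found in the camera images.
- key: Loose service key, upright in the holder at the start. Yellow bow 30 mm wide (x) x 10 mm thick (y), 4 to 38 mm above the origin: pinch across the 10 mm. Below it a steel collar 22 x 14 x 4 mm, then a blade 12 (x) x 5 mm (y), 18 mm long, its last 4 mm thinned to 9 x 3 mm. Origin: centre of the collar's underside, z up along the bow. Fits the switch either way round.
- key_holder: Blue plastic block 50 x 50 x 30 mm fixed on the bench, with a slot 15 x 8 mm along its x in the middle of its top, in which the key stands with its collar on the block's top face. Origin: centre of its underside, on the bench.
- tester: Grey box fixed on the bench, 70 mm high, black display with red bars on its front (-x). Origin: on the bench under the key switch's axis; the box reaches 55 mm to -x, 95 mm to +x, 80 mm to either side. On top, beside the switch, a red mark shows off (straight to -x) and a green mark on (63 degrees clockwise of it from above).
- slot (a point): Centre of the key slot in the top face of the brass switch barrel, 95 mm above the bench. x runs along the slot (15 x 7 mm, 25 mm deep, chamfered) and turns with the barrel; z up. A steel ring 41 mm across, 1.5 mm lower, surrounds it. With the key home its collar rests on this face: the key's origin is then at this point.
- switch (a joint): Turn of the key switch, rad, growing clockwise seen from above: 0 = off stop (starts between 0 and 0.2), 1.1 = on stop. Stays where it is left; about 0.04 N m to turn. The key has about 0.17 rad of play in the slot, so it must turn that much farther than the barrel.
- gun: Test gun on its side, fixed on a 170 x 130 mm steel plate. Origin: on the bench under the squeeze point. Black grip along x (-80 to +54 mm), 30 mm high, centre 55 mm above the bench, back face y = -20, front y = +10 mm. Blue barrel across its end (x = 54 to 98 mm, y = -70 to 66, 76 mm high), brass probe towards +y at a pump in a nest (x = 76, y = 130 mm, 80 mm high).
- squeeze (a point): Squeeze point of the gun, 55 mm above the bench: on the line (gun's y) across grip and trigger, midway between the grip's back face (y = -20 mm) and the outer face of the fully squeezed trigger (+19 mm). Axes as the gun's. Released, the trigger's outer face is at y = +31 mm here and its tip (x = -28 mm) at +40 mm.
- trigger (a joint): Squeeze of the red trigger, rad: 0 = released, 0.22 = fully in. Bar 85 mm long, 8 mm thick, 20 mm high (45 to 65 mm above the bench) at the front (+y) of the grip, on a vertical hinge pin at the gun's x = 55, y = 15 mm. Sprung: about 8 N at the squeeze point when fully in.
- pump_a: Loose micro pump, bystander: silver motor 25 mm diameter, white head, standing 68 mm high. Origin: centre of its underside.
- pump_b: A second such loose pump, bystander.
- screwdriver: Loose screwdriver 160 mm long lying on the bench, bystander. Origin: underside of its middle.
There are look-alikes about, which are no part of the job. Several things have the shape of the key; the one meant has the colours described above.

How it is judged:
On the way, in this order (a step that is already met when the one before it is completed fails the run):
1. the key is fully home in the switch, not yet turned on (horizontal distance between key and slot below 0.004 m and z of key in the frame of slot below 0.003 m and angle between key's own z axis and vertical below 0.15 rad and value of joint switch below 0.5 rad), for 0.1 s.
2. the switch is turned on with the key in it (horizontal distance between key and slot below 0.004 m and z of key in the frame of slot below 0.003 m and angle between key's own z axis and vertical below 0.15 rad and value of joint switch above 0.9 rad), for 0.2 s.
3. the trigger is squeezed fully and kept so (value of joint trigger above 0.19 rad and value of joint switch above 0.9 rad), for 0.7 s.
At the end, for the whole second after the job is handed in: The key rests fully home in the switch (within 4 mm of the slot's axis, collar within 3 mm of its face, within 0.15 rad of upright), the switch is on (above 0.9 rad), and the trigger has sprung back (below 0.03 rad) (all of step 2 and value of joint trigger below 0.03 rad and linear speed of key below 0.02 m/s); the robot touches nothing.
It fails at once if the trigger is pulled while the tester is off (value of joint trigger above 0.08 rad and value of joint switch below 0.85 rad).
It fails at once if the pump (pump_a) is knocked or moved by more than 25 mm (distance of pump_a from where it was at the start of the episode above 0.025 m).
It fails at once if the pump (pump_b) is knocked or moved by more than 25 mm (distance of pump_b from where it was at the start of the episode above 0.025 m).
It fails at once if the screwdriver (screwdriver) is knocked or moved by more than 25 mm (distance of screwdriver from where it was at the start of the episode above 0.025 m).
It also fails if it takes over 59 s, if anything falls off the work surface, if the arm or the gripper's body presses on something with over 40 N, if the wrist force passes 120 N, or if a joint passes its speed limit or range.

ROBOT

A 7-joint arm with a two-finger parallel gripper is mounted at the origin on the work surface. World frame = base frame: x ahead of the robot, y to its left, z up, the work surface at z = 0. Lengths are in m, angles in rad, forces in N, time in s.
With the tool pointing down it reaches from about 0.4 to 0.85 m from the base axis. Payload 6.9 kg.
Tool frame: the origin (TCP) lies on the mounting face of the last link; the fingertips stand 173 mm ahead of it and the grasp point (between the pads) lies 155 mm ahead of it; z points along the fingers, y is the direction in which the jaws open and shut (so a half turn about z gives the same grasp; the last joint's range is limited). The gripper opens to 85 mm and grips with 20 to 120 N. Pads are 22 mm wide; open, the fingers measure 114 mm over their backs; the gripper's body (76 mm by 85 mm) begins 54 mm behind the grasp point. The pads swing forward as they close: fully open they stand 13 mm farther back than shut.
Start: joints at [1.363, 0.507, -0.238, 1.5, 0.126, 1.149, -0.155], TCP at [0.193, -0.594, 0.405] pointing down, gripper open.
Joint ranges: [-3.08, 3.08], [-0.24, 2.05], [-1.43, 1.35], [0, 2.5], [-1.52, 4.66], [0.17, 1.96], [-2.89, 2.89]. Speed limits (rad/s): [2.39, 2.39, 3.14, 3.14, 3.14, 3.14, 3.14].

INTERFACE

Orientations are given as a rotation vector (axis times angle).
In Python, from station import arm gives the robot as it stands. The module is installed in compiled form; this text tells all that it offers.
- The arm moves only by the tool arm_command, never from a script. Its argument "motion" is one flat list of numbers, 5 for each row, row after row: the shift along the tool's x, y, z normalised to -1 to 1, where 1 is 20 mm, then the turn about the tool's z normalised to -1 to 1, where 1 is 5 degrees, then the opening in per cent of the stroke, from 0 (shut) to 100 (fully open). A call has 1 to 20 rows; each row shifts and turns the commanded pose from where the row before left it, along the tool's axes as they then stand; what a row does not reach is not made up. A row lasts 1/12 s, in which the tool goes at most 41.7 mm and 7.16 degrees, less where a joint would pass 70% of its speed; a pose out of reach is approached as far as the arm can. A call with a number of a shift or a turn outside -1 to 1 is refused whole. A call with a gripper value outside its range is refused whole. The fingers move at their own pace and stop on an object; "grip_force" is the grip in N (left out, the last holds). Time passes only in rows, so rows that do not move let the fingers close. It gives the time, the measured TCP pose, the force and the opening at its end, in the units of the state.
- arm.get_state(): the state, without advancing time (a new reading comes with each control period).
- arm.get_image(name): name is "scene" or "top" or "wrist"; returns a dict with "image" (384x512x3 uint8, red, green, blue), "fx", "fy", "cx", "cy" (pixels), "eye" and "attitude" of the camera in the world; the wrist camera has in their place "T_tool_cam" (4x4, takes a point from camera to tool coordinates, whose origin is the TCP and whose axes are the flange's). Camera axes: x right, y down, z forward; pixel columns grow to the right and rows downward; lengths in m; the calibration is good to about 2 mm. A picture is of the moment at which its call begins: read the wrist's pose just before it. There is no depth.
- arm.close_job(): hands the job in, once; it reports no verdict.
The state is a dict: "time_s": time; "joint_positions": joint angles; "qvel": joint speeds; "joint_efforts": joint torques, N m; "eef_pos": TCP position; "eef_rot": TCP orientation; "contact_force": force on the tool from outside, world axes, zero at the start; "torque": the same for the moment, N m; "gripper_width": opening from 0.0 (shut) to 1.0 (fully open).
Only numpy, scipy, OpenCV 4.12 (cv2) and the standard library are available. Lean on these libraries where they do the work, as an engineer would, in place of code of your own. Each camera call takes 0.05 s, during which the arm holds its last target.

## Working session

There is one attempt and no reset: what is moved stays moved. The work goes in short steps, Python scripts to look and compute and a tool call to move; the robot and the scene stay as the last step left them, time stands still between calls to the robot, and variables do not carry over. Pictures are saved under pics/ and viewed, and the job is handed in when it is done.

Besides the shell and the picture viewer there is one more tool, called after ">>>" as name(argument=value, ...) on one line, values as JSON. arm_command: Moves the arm, as the interface text tells. Its arguments: {"type":"object","properties":{"motion":{"type":"array","items":{"type":"number"}},"grip_force":{"type":"number"}},"required":["motion"]}

```bash
mkdir -p pics; cat > h.py <<'E'
import numpy as np, cv2
from scipy.spatial.transform import Rotation as R
from station import arm
def snap(n,fn):
    s=arm.get_state(); d=arm.get_image(n)
    cv2.imwrite('pics/'+fn+'.png',cv2.cvtColor(d['image'],cv2.COLOR_RGB2BGR))
    np.save('pics/'+fn+'.npy',dict(d=d,s=s),allow_pickle=True); return s,d
def load(fn):
    a=np.load('pics/'+fn+'.npy',allow_pickle=True).item(); return a['s'],a['d']
def cam(s,d):
    if 'T_tool_cam' in d:
        T=np.eye(4);T[:3,:3]=R.from_rotvec(s['eef_rot']).as_matrix();T[:3,3]=s['eef_pos']
        C=T@np.array(d['T_tool_cam']); return C[:3,:3],C[:3,3]
    a=np.array(d['attitude'])
    M=a if a.shape==(3,3) else R.from_rotvec(a).as_matrix()
    return M,np.array(d['eye'])
def ray(s,d,u,v,z):
    M,e=cam(s,d); r=M@np.array([(u-d['cx'])/d['fx'],(v-d['cy'])/d['fy'],1]); return e+r*(z-e[2])/r[2]
def proj(s,d,p):
    M,e=cam(s,d); q=M.T@(np.array(p)-e); return d['cx']+d['fx']*q[0]/q[2], d['cy']+d['fy']*q[1]/q[2]
E
python3 - <<'E'
from h import *
for n in ['scene','top','wrist']:
    s,d=snap(n,n+'0'); print({k:(np.round(v,3).tolist() if k!='image' else 0) for k,v in d.items()})
print({k:np.round(v,3).tolist() for k,v in s.items()})
E
```

```text
{'image': 0, 'fx': 413.905, 'fy': 413.905, 'cx': 255.806, 'cy': 199.582, 'eye': [0.879, 0.384, 0.721], 'attitude': [-1.047, -2.529, 0.932]}
{'image': 0, 'fx': 447.848, 'fy': 447.848, 'cx': 258.417, 'cy': 196.579, 'eye': [0.314, -0.012, 1.169], 'attitude': [-2.151, 2.095, -0.168]}
{'image': 0, 'fx': 334.135, 'fy': 334.135, 'cx': 252.338, 'cy': 191.953, 'T_tool_cam': [[0.0, -0.948, -0.317, 0.081], [1.0, 0.0, -0.0, -0.0], [0.0, -0.317, 0.948, 0.032], [0.0, 0.0, 0.0, 1.0]]}
{'time_s': 0.1, 'joint_positions': [1.363, 0.508, -0.238, 1.501, 0.126, 1.149, -0.155], 'qvel': [0.002, -0.003, -0.002, -0.001, -0.001, -0.001, 0.0], 'joint_efforts': [-0.005, -62.183, -2.195, -25.02, 0.012, 0.008, 0.0], 'eef_pos': [0.193, -0.594, 0.404], 'eef_rot': [-3.101, -0.491, 0.0], 'contact_force': [-0.422, 0.519, 0.576], 'torque': [0.031, -0.027, -0.003], 'gripper_width': 0.997}
```

View pics/scene0.png

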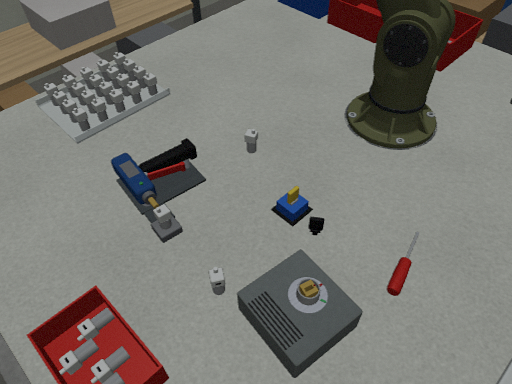

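View pics/top0.png

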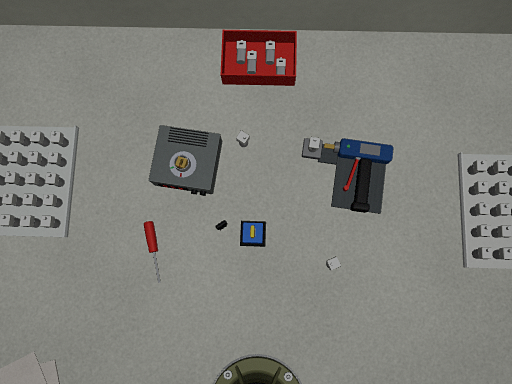

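View pics/wrist0.png

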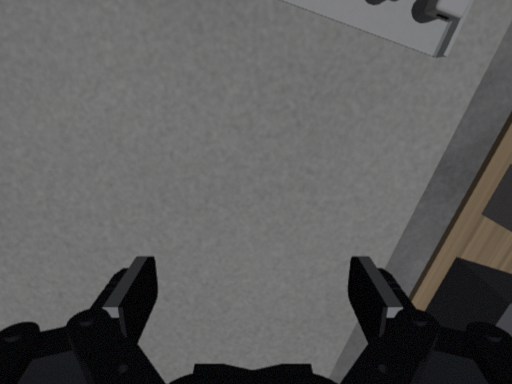

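The top view shows the yellow key in its blue holder at about (253,232), a dark key-shaped piece at (221,225), the tester switch at (182,163), and the gun at (355,175). The loose pumps are at (243,139) and (333,263), and the screwdriver is at (152,245). I'll look at close crops next.

```bash
python3 - <<'E'
from h import *
s,d=load('top0');im=cv2.cvtColor(d['image'],cv2.COLOR_RGB2BGR)
def c(im,x,y,w,h,k): return cv2.resize(im[y:y+h,x:x+w],(w*k,h*k),interpolation=cv2.INTER_CUBIC)
cv2.imwrite('pics/c1.png',np.hstack([c(im,140,120,65,75,6),c(im,210,210,60,75,6)]))
cv2.imwrite('pics/c2.png',c(im,295,125,105,95,7))
s2,d2=load('scene0');im2=cv2.cvtColor(d2['image'],cv2.COLOR_RGB2BGR)
cv2.imwrite('pics/c3.png',c(im2,235,175,130,120,5))
for n,(u,v,z) in dict(holder=(253,233,.03),tester=(182,163,.095),pumpa=(243,136,.068),pumpb=(333,263,.068),sd=(152,240,.015),blk=(221,225,.01)).items(): print(n,ray(s,d,u,v,z).round(4))
hsv=cv2.cvtColor(im,cv2.COLOR_BGR2HSV)
def comps(mask,z,name):
    n,l,st,ce=cv2.connectedComponentsWithStats(mask)
    for i in range(1,n):
        if st[i,4]>15:
            pts=np.argwhere(l==i)[:,::-1].astype(np.float32)
            P=np.array([ray(s,d,*p,z)[:2] for p in pts],np.float32)
            (cx,cy),(w,h),a=cv2.minAreaRect(P); print(name,ce[i].round(1),st[i,4],round(cx,4),round(cy,4),round(w,4),round(h,4),round(a,1))
comps(cv2.inRange(hsv,(15,120,90),(35,255,255)),.065,'yellow')
comps(cv2.inRange(hsv,(100,120,60),(125,255,255)),.03,'blue')
comps(cv2.inRange(hsv,(0,150,80),(8,255,255)),.055,'red')
E
```

```text
holder [0.4194 0.0208 0.03  ]
tester [0.5821 0.1997 0.095 ]
pumpa [0.6636 0.0527 0.068 ]
pumpb [ 0.3481 -0.1766  0.068 ]
sd [0.3959 0.2814 0.015 ]
blk [0.4399 0.1053 0.01  ]
yellow [328.9 145.8] 41 0.6436 -0.1672 0.0255 0.0101 82.9
yellow [180.7 161.5] 71 0.5932 0.209 0.024 0.0244 71.9
yellow [251.8 231.1] 43 0.4213 0.0229 0.0095 0.0292 84.6
blue [365.2 149.7] 616 0.6463 -0.2691 0.1365 0.0435 82.8
blue [252.3 232.8] 344 0.422 0.0234 0.051 0.0509 1.5
red [258.2  57. ] 1777 0.9013 0.0198 0.1313 0.2002 0.0
red [351.1 175.3] 97 0.5727 -0.2258 0.0102 0.0837 67.5
red [150.4 236.1] 272 0.4023 0.2761 0.0767 0.0231 14.1
```

View pics/c1.png

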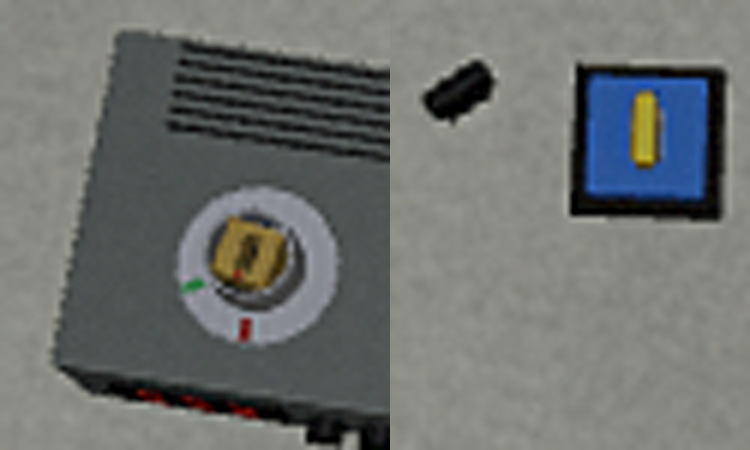

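View pics/c2.png

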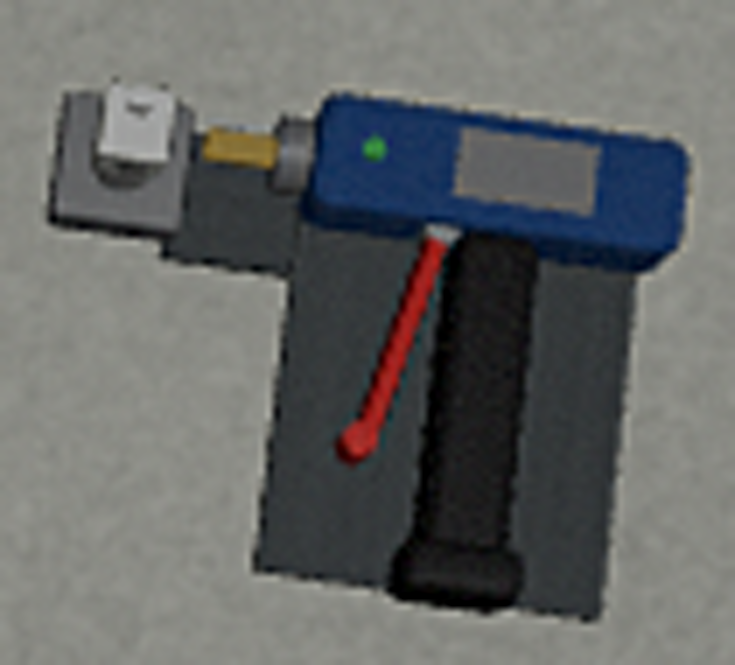

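View pics/c3.png

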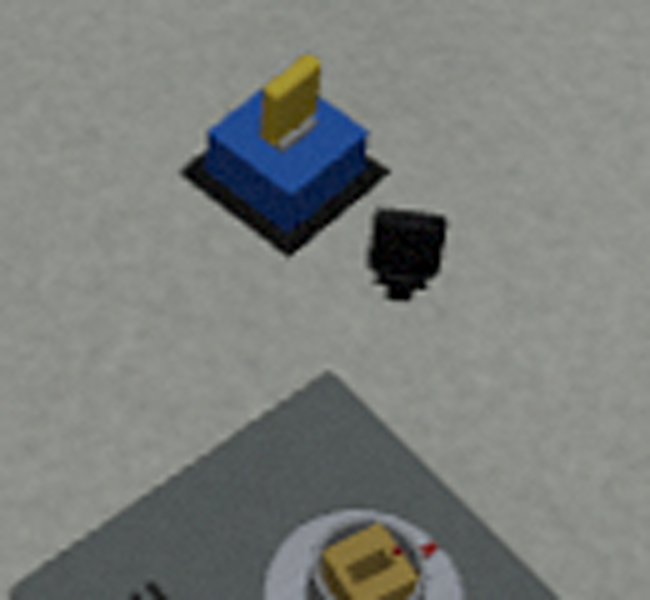

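The candidates for the key are the yellow one in the blue holder at (252,231) and the black key-shaped piece at (221,225). Other brass or yellow parts are the switch barrel (181,162) and the probe (329,146). The crop shows the yellow bow standing on a steel collar in the blue block, so that's the key. I'll move above it for a wrist view.

>>> arm_command(motion=[0,0,0,0.9,100,0,0,0,0.9,100,0,0,0,0.9,100,0,0,0,0.9,100,0.37,-1,0,0,100,0.37,-1,0,0,100,0.37,-1,0,0,100,0.37,-1,0,0,100,0.37,-1,0,0,100,0.37,-1,0,0,100])

```text
time_s: 0.98
eef_pos: [0.2375, -0.4734, 0.4044]
eef_rot: [-3.141, 0.001, 0.0]
contact_force: [-0.1, 0.1, -0.7]
gripper_width: 1.002
```

>>> arm_command(motion=[0.37,-1,0,0,100,0.37,-1,0,0,100,0.37,-1,0,0,100,0.37,-1,0,0,100,0.37,-1,0,0,100,0.37,-1,0,0,100,0.37,-1,0,0,100,0.37,-1,0,0,100,0.37,-1,0,0,100,0.37,-1,0,0,100,0.37,-1,0,0,100,0.37,-1,0,0,100,0.37,-1,0,0,100,0.37,-1,0,0,100,0.37,-1,0,0,100,0.37,-1,0,0,100])

```text
time_s: 2.32
eef_pos: [0.356, -0.1535, 0.4047]
eef_rot: [3.142, -0.001, -0.0]
contact_force: [-0.2, 0.2, -1.4]
gripper_width: 1.001
```

>>> arm_command(motion=[0.37,-1,0.2,0,100,0.37,-1,0.2,0,100,0.37,-1,0.2,0,100,0.37,-1,0.2,0,100,0.37,-1,0.2,0,100,0.37,-1,0.2,0,100,0.37,-1,0.2,0,100,0.37,-1,0.2,0,100,0.37,-0.8,0.2,0,100,0,0,0,0,100,0,0,0,0,100])

```text
time_s: 3.23
eef_pos: [0.4225, 0.022, 0.3684]
eef_rot: [-3.141, -0.003, 0.001]
contact_force: [-0.5, 0.0, 0.5]
gripper_width: 0.999
```

```bash
python3 - <<'E'
from h import *
s,d=snap('wrist','w1'); print(s['eef_pos'],s['eef_rot'],s['joint_positions'],s['time_s'])
im=cv2.cvtColor(d['image'],cv2.COLOR_RGB2BGR);hsv=cv2.cvtColor(im,cv2.COLOR_BGR2HSV)
def comps(mask,z,name):
    n,l,st,ce=cv2.connectedComponentsWithStats(mask)
    for i in range(1,n):
        if st[i,4]>60:
            pts=np.argwhere(l==i)[:,::-1].astype(np.float32)
            P=np.array([ray(s,d,*p,z)[:2] for p in pts],np.float32)
            (cx,cy),(w,h),a=cv2.minAreaRect(P); print(name,ce[i].round(1),st[i,4],round(cx,4),round(cy,4),round(w,4),round(h,4),round(a,1))
comps(cv2.inRange(hsv,(15,120,60),(35,255,255)),.068,'yellow')
comps(cv2.inRange(hsv,(100,120,40),(125,255,255)),.03,'blue')
E
```

```text
[0.42252461 0.02203497 0.36841048] [-3.14136126e+00 -3.10185762e-03  1.33619614e-03] [ 0.28543959  0.2583991  -0.49885256  2.0494218   0.15995086  0.87124193
 -1.87178272] 3.2333
yellow [251.8 177.6] 402 0.4256 0.0227 0.0084 0.0339 89.8
blue [251.9 165.4] 2477 0.4243 0.0228 0.0513 0.0538 89.2
```

View pics/w1.png

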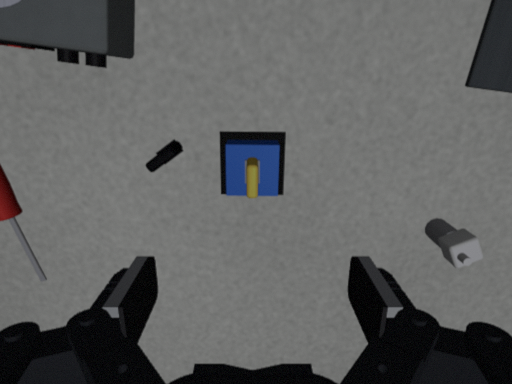

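The wrist view shows the key end-on at (252,178) on the blue block at (252,165), aligned with world x. The key centre is about (0.4235, 0.0227), and the bow width and block size match the given dimensions. Next I'll descend and grip it.

>>> arm_command(motion=[0.05,-0.035,0.98,0,100,0,0,0.98,0,100,0,0,0.98,0,100,0,0,0.98,0,100,0,0,0.98,0,100,0,0,0.98,0,100,0,0,0.98,0,60,0,0,0.98,0,40,0,0,0,0,40,0,0,0,0,40], grip_force=50)

```text
time_s: 4.12
eef_pos: [0.4231, 0.0213, 0.2117]
eef_rot: [3.141, -0.002, -0.004]
contact_force: [0.5, 0.4, -0.3]
gripper_width: 0.455
```

>>> arm_command(motion=[0,0,0,0,0,0,0,0,0,0,0,0,0,0,0,0,0,0,0,0,0,0,0,0,0,0,0,0,0,0])

```text
time_s: 4.62
eef_pos: [0.4239, 0.0219, 0.2131]
eef_rot: [3.141, -0.001, 0.004]
contact_force: [-1.2, -0.2, 8.0]
gripper_width: 0.105
```

```bash
python3 - <<'E'
from h import *
s,d=snap('wrist','w2'); print(s['eef_pos'],s['eef_rot'],s['gripper_width']*85,s['contact_force'])
E
```

```text
[0.42387958 0.02192059 0.21307094] [ 3.14118696e+00 -1.38208237e-03  3.55055539e-03] 8.9637714299285 [-1.24879413 -0.16899346  8.02131056]
```

View pics/w2.png

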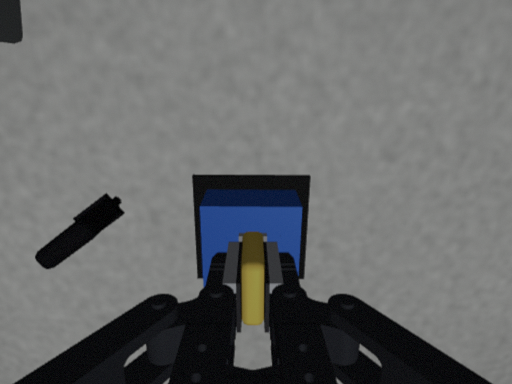

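The key is gripped at 9 mm opening, with the bow visible between the pads at (253,280). I'll lift it and go near the tester.

>>> arm_command(motion=[0,0,-0.4,0,0,0,0,-0.6,0,0,0,0,-1,0,0,0,0,-1,0,0,0,0,-1,0,0,0,0,-1,0,0,0,0,-1,0,0,0.45,-0.98,0,0,0,0.45,-0.98,0,0,0,0.45,-0.98,0,0,0,0.45,-0.98,0,0,0,0.45,-0.98,0,0,0,0.45,-0.98,0,0,0,0.45,-0.98,0,0,0,0.45,-0.98,0,0,0,0.45,-0.98,0,0,0,0.45,-0.98,0,0,0])

```text
time_s: 6.08
eef_pos: [0.5136, 0.2189, 0.3329]
eef_rot: [-3.141, 0.0, -0.0]
contact_force: [0.5, -0.4, -0.2]
gripper_width: 0.105
```

>>> arm_command(motion=[0,0,0,1,0,0,0,0,1,0,0,0,0,1,0,0,0,0,0,0,0,0,0,0,0,0,0,0,0,0])

```text
time_s: 6.58
eef_pos: [0.5134, 0.218, 0.3324]
eef_rot: [-3.115, 0.406, -0.0]
contact_force: [-0.7, -0.3, -0.9]
gripper_width: 0.107
```

```bash
python3 - <<'E'
from h import *
s,d=snap('wrist','w3'); print(s['eef_pos'],s['eef_rot'],s['gripper_width']*85,s['contact_force'],s['time_s'])
E
```

```text
[0.51343902 0.21801941 0.33240262] [-3.11495212e+00  4.06183067e-01 -3.88887060e-04] 9.112094103021134 [-0.72489089 -0.25252819 -0.8577502 ] 6.5833
```

View pics/w3.png

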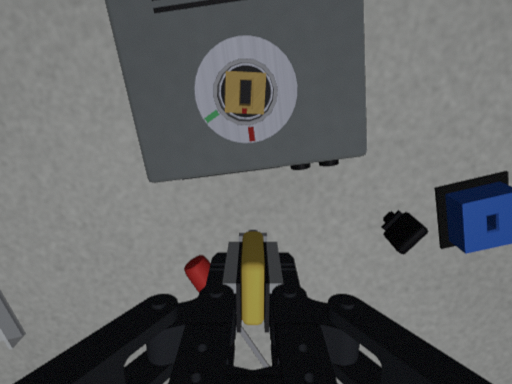

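The slot shows as a dark rectangle at about (245,92) in the brass barrel, with the red mark at (251,133) and the green at (212,117). I'll measure it.

```bash
python3 - <<'E'
from h import *
s,d=load('w3'); im=cv2.cvtColor(d['image'],cv2.COLOR_RGB2BGR);hsv=cv2.cvtColor(im,cv2.COLOR_BGR2HSV)
cv2.imwrite('pics/c4.png',cv2.resize(im[50:150,195:300],None,fx=5,fy=5,interpolation=cv2.INTER_CUBIC))
def rect(mask,z,name,mn=20):
    n,l,st,ce=cv2.connectedComponentsWithStats(mask)
    for i in range(1,n):
        if st[i,4]>mn:
            pts=np.argwhere(l==i)[:,::-1]
            P=np.array([ray(s,d,*p,z)[:2] for p in pts],np.float32)
            (cx,cy),(w,h),a=cv2.minAreaRect(P); print(name,ce[i].round(1),st[i,4],P.mean(0).round(4),[round(v,4) for v in(cx,cy,w,h,a)])
b=cv2.inRange(hsv,(12,80,60),(30,255,255)); b[:50]=0;b[150:]=0
rect(b,.095,'brass')
k=np.zeros_like(b);k[78:108,236:256]=255
rect(cv2.inRange(hsv,(0,0,0),(180,255,75))&k,.095,'slot')
w=cv2.inRange(hsv,(0,0,120),(180,40,255));w[:30]=0;w[150:]=0
n,l,st,ce=cv2.connectedComponentsWithStats(w)
i=1+np.argmax(st[1:,4]); pts=np.argwhere(l==i)[:,::-1]
P=np.array([ray(s,d,*p,.0715)[:2] for p in pts],np.float32); print('white',cv2.minEnclosingCircle(P))
ctr=ray(s,d,245.5,92,.095)
for nm,u,v in(('red',251,133),('green',212,117)):
    q=ray(s,d,u,v,.0715); print(nm,q)
E
```

```text
brass [244.8  91.8] 1426 [0.5863 0.2035] [0.5859, 0.2037, 0.0241, 0.0241, 71.857]
slot [245.   91.8] 273 [0.5863 0.2033] [0.5861, 0.2031, 0.0064, 0.0136, 74.4774]
white ((0.5520011186599731, 0.07893284410238266), 0.06628682464361191)
red [0.5586856 0.2071152 0.0715   ]
green [0.57576544 0.22971691 0.0715    ]
```

View pics/c4.png

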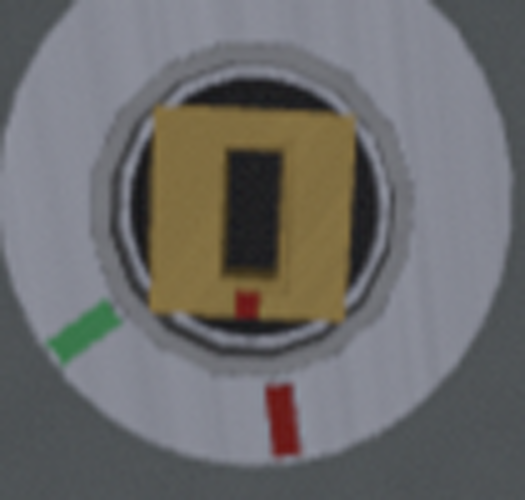

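```bash
python3 - <<'E'
from h import *
s,d=load('w3'); im=d['image']
print([ (v,im[v,253].tolist()) for v in range(226,332,3)])
T=np.array(d['T_tool_cam'])
def tray(u,v,z):
    r=T[:3,:3]@np.array([(u-d['cx'])/d['fx'],(v-d['cy'])/d['fy'],1]);return T[:3,3]+r*(z-T[2,3])/r[2]
for v in (240,255,260,265,270,320,324): print(v,tray(253,v,.145).round(4))
hsv=cv2.cvtColor(im,cv2.COLOR_RGB2HSV)
m=cv2.inRange(hsv,(15,120,60),(35,255,255));
for v in range(235,325,10):
    c=np.where(m[v])[0]; print(v,c.min(),c.max())
ps=[]
for i in range(5): print(arm.get_state()['eef_pos'])
E
python3 - <<'E'
import cv2
im=cv2.imread('pics/w3.png');cv2.imwrite('pics/c5.png',cv2.resize(im[220:335,205:300],None,fx=5,fy=5,interpolation=cv2.INTER_CUBIC))
E
```

```text
[(226, [138, 139, 137]), (229, [108, 108, 108]), (232, [71, 62, 22]), (235, [74, 63, 24]), (238, [74, 63, 24]), (241, [76, 65, 26]), (244, [75, 64, 27]), (247, [77, 65, 25]), (250, [76, 64, 26]), (253, [77, 67, 30]), (256, [77, 67, 27]), (259, [76, 65, 25]), (262, [97, 85, 38]), (265, [135, 117, 53]), (268, [145, 133, 60]), (271, [152, 142, 66]), (274, [154, 143, 67]), (277, [155, 145, 68]), (280, [154, 143, 67]), (283, [154, 144, 66]), (286, [155, 145, 69]), (289, [154, 144, 67]), (292, [154, 144, 67]), (295, [154, 145, 68]), (298, [154, 143, 66]), (301, [154, 144, 67]), (304, [154, 143, 67]), (307, [154, 143, 67]), (310, [154, 143, 67]), (313, [152, 142, 65]), (316, [153, 142, 65]), (319, [154, 142, 66]), (322, [154, 142, 67]), (325, [135, 131, 113]), (328, [135, 135, 133]), (331, [135, 135, 133])]
240 [0.0237 0.0002 0.145 ]
255 [0.0174 0.0002 0.145 ]
260 [0.0153 0.0002 0.145 ]
265 [0.0131 0.0002 0.145 ]
270 [0.0109 0.0002 0.145 ]
320 [-0.0126  0.0002  0.145 ]
324 [-0.0146  0.0002  0.145 ]
235 244 261
245 243 262
255 242 263
265 242 264
275 241 264
285 241 263
295 241 263
305 242 263
315 242 263
[0.51351608 0.21793182 0.33229063]
[0.51351608 0.21793182 0.33229063]
[0.51351608 0.21793182 0.33229063]
[0.51351608 0.21793182 0.33229063]
[0.51351608 0.21793182 0.33229063]
```

View pics/c5.png

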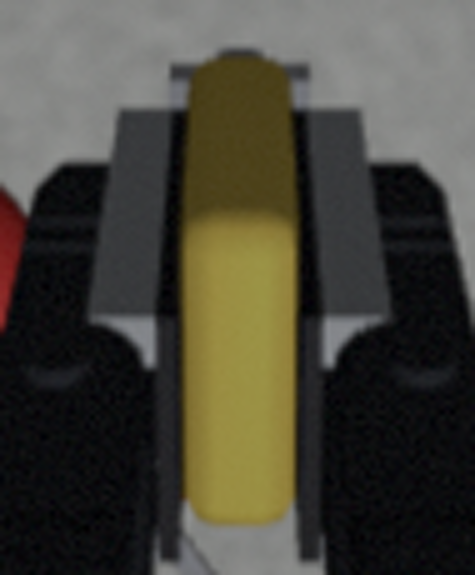

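The camera shows the key centred and upright in the grip, with a tool offset of about 0. The slot is at (0.586, 0.2035) with yaw about -17.5°. I'll move to hover over it.

>>> arm_command(motion=[0,0,0,0.54,0,0.92,-0.1,0,0,0,0.92,-0.1,0,0,0,0.92,-0.1,0,0,0,0.92,-0.1,0,0,0,0,0,0.8,0,0,0,0,0.8,0,0,0,0,0,0,0,0,0,0,0,0,0,0,0,0,0])

```text
time_s: 7.47
eef_pos: [0.5862, 0.2034, 0.3007]
eef_rot: [-3.104, 0.483, -0.001]
contact_force: [0.0, 0.7, 0.5]
gripper_width: 0.111
```

```bash
python3 - <<'E'
from h import *
s,d=snap('wrist','w4'); e=s['eef_rot'];print(s['eef_pos'],e,np.degrees(2*np.arctan2(e[1],e[0]))%360-360,s['contact_force'],s['time_s'])
im=cv2.imread('pics/w4.png');cv2.imwrite('pics/c6.png',cv2.resize(im[170:320,170:335],None,fx=4.5,fy=4,interpolation=cv2.INTER_CUBIC))
snap('scene','s4')
im=cv2.imread('pics/s4.png');cv2.imwrite('pics/c7.png',cv2.resize(im[230:330,250:370],None,fx=5,fy=5,interpolation=cv2.INTER_CUBIC))
E
```

```text
[0.58621412 0.20343465 0.30066429] [-3.10374596e+00  4.82625284e-01 -5.52495264e-04] -17.677153275213186 [0.04772874 0.67884988 0.47351477] 7.4667
```

View pics/c6.png

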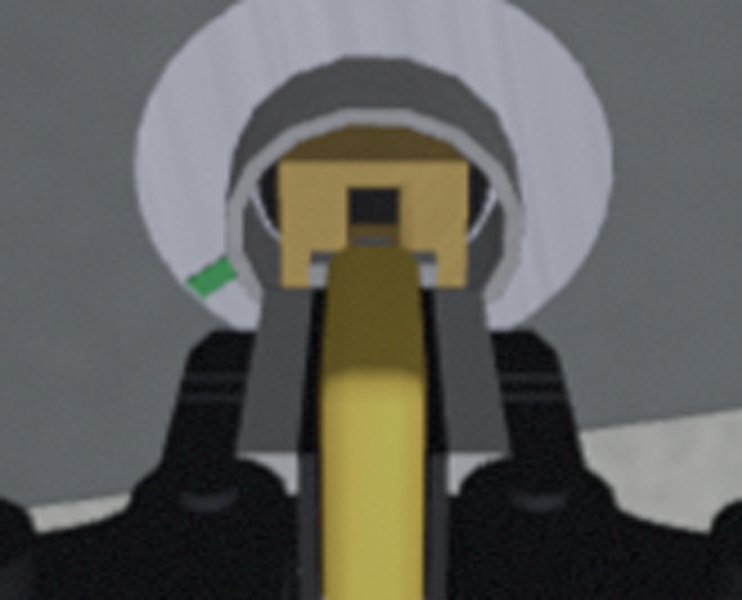

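View pics/c7.png

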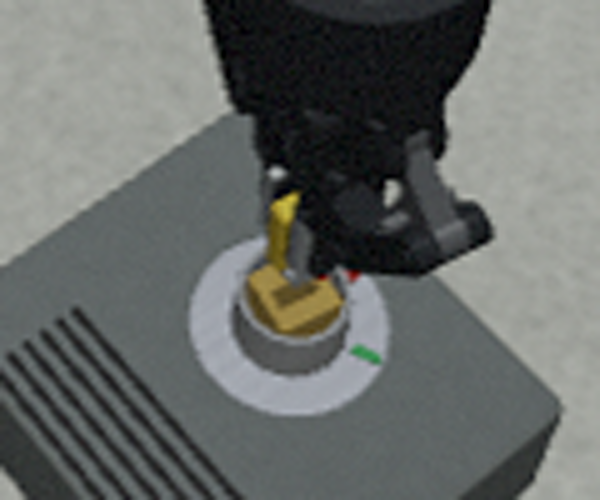

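The slot and key line up, both centred at crop column 374, and the slot runs parallel to the bow. Descending in small steps.

>>> arm_command(motion=[0,0,0.2,0,0,0,0,0.2,0,0,0,0,0.15,0,0,0,0,0,0,0])

```text
time_s: 7.9
eef_pos: [0.5866, 0.2031, 0.2885]
eef_rot: [-3.104, 0.484, -0.002]
contact_force: [2.5, -0.7, -1.6]
gripper_width: 0.103
```

>>> arm_command(motion=[0,0,0.15,0,0,0,0,0.15,0,0,0,0,0.1,0,0,0,0,0,0,0])

```text
time_s: 8.23
eef_pos: [0.5866, 0.2031, 0.2806]
eef_rot: [-3.104, 0.484, -0.001]
contact_force: [4.1, -0.7, -2.1]
gripper_width: 0.109
```

>>> arm_command(motion=[0.04,0,0.1,0,0,0,0,0.1,0,0,0,0,0,0,0])

```text
time_s: 8.48
eef_pos: [0.5868, 0.2031, 0.2781]
eef_rot: [-3.104, 0.484, -0.001]
contact_force: [0.5, -2.1, 10.9]
gripper_width: 0.106
```

```bash
python3 - <<'E'
from h import *
snap('scene','s5');s,d=snap('wrist','w5');print(s['eef_pos'],s['contact_force'],s['torque'])
im=cv2.imread('pics/s5.png');a=cv2.resize(im[230:320,260:360],(500,450),interpolation=cv2.INTER_CUBIC)
im=cv2.imread('pics/w5.png');b=cv2.resize(im[190:340,205:305],(300,450),interpolation=cv2.INTER_CUBIC)
cv2.imwrite('pics/c8.png',np.hstack([a,b]))
E
```

```text
[0.58681884 0.20313487 0.27809892] [-0.42420532 -1.68972319 10.46888867] [-0.52159057  0.0840524  -0.00098383]
```

View pics/c8.png

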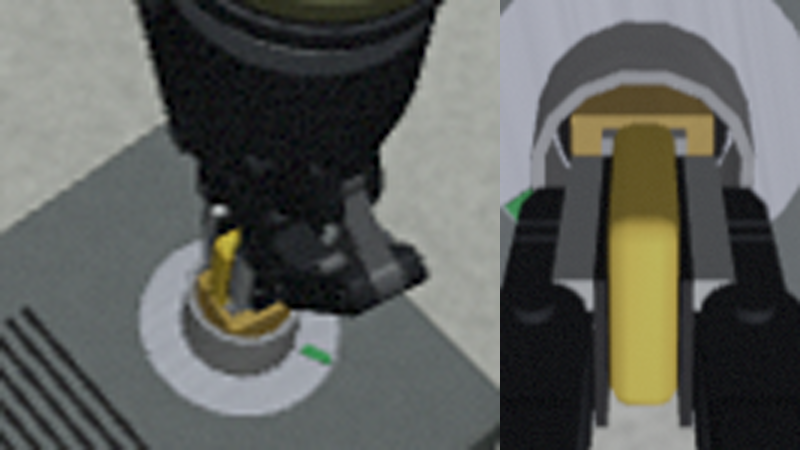

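The collar is seated: 10 N push at z 0.278, as predicted, and the wrist view shows it on the brass face. I'll check joint room before turning.

```bash
python3 - <<'E'
from h import *
print(arm.get_state()['joint_positions'].round(3))
for f in('w3','w4'):print(load(f)[0]['joint_positions'].round(3))
E
```

```text
[-0.152  0.634 -0.363  1.674  0.276  0.885 -2.507]
[-0.174  0.49  -0.409  1.782  0.238  0.917 -2.516]
[-0.147  0.609 -0.373  1.651  0.262  0.931 -2.495]
```

>>> arm_command(motion=[0,0,-0.03,0.8,0,0,0,0,0.8,0,0,0,0,0.8,0,0,0,0,0.8,0,0,0,0,0.8,0,0,0,0,0,0])

```text
time_s: 9.08
eef_pos: [0.5869, 0.203, 0.2781]
eef_rot: [2.971, -1.022, 0.001]
contact_force: [0.6, -1.8, 5.5]
gripper_width: 0.107
```

```bash
python3 - <<'E'
from h import *
s=arm.get_state();print(s['joint_positions'].round(3),s['torque'],s['contact_force'])
E
```

```text
[-0.212  0.624 -0.263  1.674  0.2    0.87  -2.791] [-0.41570666 -0.2338783   0.00446858] [ 0.56645076 -1.8028426   5.48888178]
```

Joint 7 is at -2.79 and its limit is -2.89, so there isn't room to finish the turn from here. I'll release, lift, turn the hand back half a turn, and grip the key again.

>>> arm_command(motion=[0,0,0,0,50,0,0,0,0,50,0,0,0,0,50,0,0,0,0,50,0,0,-0.3,0,50,0,0,-0.5,0,50,0,0,-1,0,50,0,0,-1,0,50,0,0,0,-1,50,0,0,0,-1,50,0,0,0,-1,50,0,0,0,-1,50,0,0,0,-1,50,0,0,0,-1,50,0,0,0,-1,50])

```text
time_s: 10.33
eef_pos: [0.587, 0.203, 0.3346]
eef_rot: [-3.141, 0.068, -0.001]
contact_force: [-1.0, -0.4, -1.0]
gripper_width: 0.502
```

```bash
python3 - <<'E'
from h import *
s,d=snap('wrist','w6');print(s['joint_positions'].round(3),s['eef_pos'],s['contact_force'])
E
```

```text
[-0.101  0.583 -0.448  1.609  0.285  1.014 -2.25 ] [0.58696246 0.20304197 0.33464693] [-1.03055128 -0.39436919 -1.02699961]
```

View pics/w6.png

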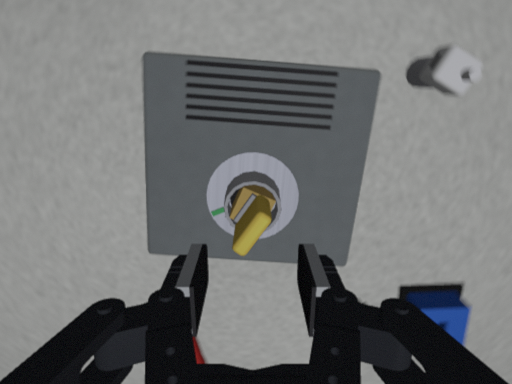

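The key stays upright and home, with its bow at (252,230), turned about 35°. I'll keep turning the hand back.

>>> arm_command(motion=[0,0,0,-1,50,0,0,0,-1,50,0,0,0,-1,50,0,0,0,-1,50,0,0,0,-1,50,0,0,0,-1,50,0,0,0,-1,50,0,0,0,-1,50,0,0,0,-1,50,0,0,0,-1,50,0,0,0,-1,50,0,0,0,-1,50,0,0,0,-1,50,0,0,0,-1,50,0,0,0,-1,50])

```text
time_s: 11.63
eef_pos: [0.587, 0.2029, 0.3343]
eef_rot: [2.535, 1.855, 0.001]
contact_force: [0.1, 0.5, -0.1]
gripper_width: 0.499
```

>>> arm_command(motion=[0,0,0,-1,50,0,0,0,-1,50,0,0,0,-1,50,0,0,0,-1,50,0,0,0,-1,50,0,0,0,-1,50,0,0,0,-1,50,0,0,0,-1,50,0,0,0,-1,50,0,0,0,-1,50,0,0,0,-1,50,0,0,0,-1,50,0,0,0,-1,50,0,0,0,-1,50,0,0,0,0,50,0,0,0,0,50])

```text
time_s: 12.97
eef_pos: [0.5871, 0.2029, 0.3338]
eef_rot: [1.022, 2.971, -0.0]
contact_force: [0.1, -1.0, -0.3]
gripper_width: 0.502
```

```bash
python3 - <<'E'
from h import *
s,d=snap('wrist','w7');e=s['eef_rot'];print(s['joint_positions'].round(3),s['eef_pos'],np.degrees(2*np.arctan2(e[1],e[0]))%360)
E
```

```text
[ 0.226  0.773 -1.117  1.605  0.728  1.234 -0.124] [0.58706366 0.20287369 0.33381856] 142.02501808225622
```

View pics/w7.png

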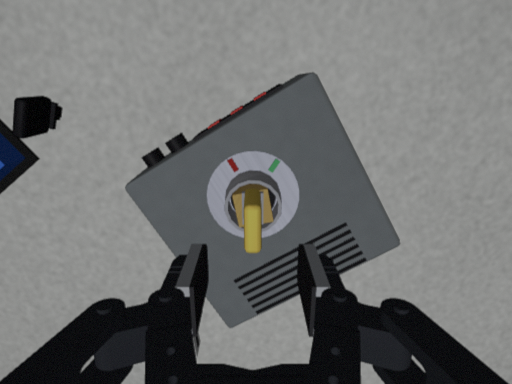

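The hand is aligned with the bow at (253,225), turned half round. Descending and gripping again.

>>> arm_command(motion=[0,0,0.9,0,50,0,0,0.9,0,50,0,0,0.9,0,40,0,0,0,0,40,0,0,0,0,0,0,0,0,0,0,0,0,0,0,0,0,0,0,0,0,0,0,0,0,0,0,0,0,0,0])

```text
time_s: 13.85
eef_pos: [0.5869, 0.2033, 0.2807]
eef_rot: [1.016, 2.972, 0.001]
contact_force: [-1.8, -1.1, 5.9]
gripper_width: 0.108
```

>>> arm_command(motion=[0,0,0,0.8,0,0,0,0,0.8,0,0,0,0,0.8,0,0,0,0,0.8,0,0,0,0,0.8,0,0,0,0,0.8,0,0,0,0,0.8,0,0,0,0,0.8,0,0,0,0,0,0])

```text
time_s: 14.6
eef_pos: [0.5868, 0.2033, 0.2807]
eef_rot: [1.8, 2.573, 0.001]
contact_force: [-2.6, -2.4, 6.2]
gripper_width: 0.108
```

```bash
python3 - <<'E'
from h import *
s,d=snap('wrist','w8');e=s['eef_rot'];print(s['joint_positions'].round(3),s['eef_pos'],np.degrees(2*np.arctan2(e[1],e[0]))%360,s['torque'],s['contact_force'])
im=cv2.imread('pics/w8.png');cv2.imwrite('pics/c9.png',cv2.resize(im[120:340,150:360],None,fx=2.6,fy=2.6,interpolation=cv2.INTER_CUBIC))
E
```

```text
[ 0.153  0.769 -0.94   1.667  0.695  1.073 -0.652] [0.58678027 0.20329641 0.28067219] 110.04789645204157 [-0.35026864  0.68600115 -0.05141572] [-2.5557958  -2.35584701  6.18343795]
```

View pics/c9.png

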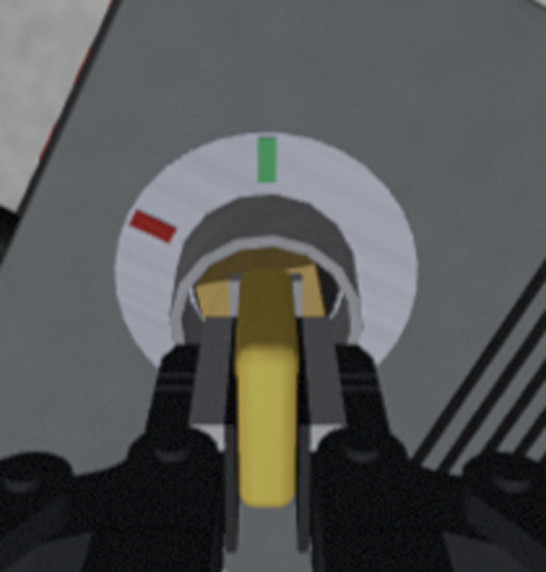

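The key points at the green mark but the barrel lags by the play, about 10°. I'll turn on to the stop.

>>> arm_command(motion=[0,0,0,0.7,0,0,0,0,0.7,0,0,0,0,0.6,0,0,0,0,0,0,0,0,0,0,0])

```text
time_s: 15.07
eef_pos: [0.5868, 0.2033, 0.2807]
eef_rot: [2.013, 2.411, 0.001]
contact_force: [-3.0, -1.8, 6.9]
gripper_width: 0.108
```

```bash
python3 - <<'E'
from h import *
s,d=snap('wrist','w9');e=s['eef_rot'];print(s['joint_positions'].round(3),s['eef_pos'],np.degrees(2*np.arctan2(e[1],e[0]))%360,s['torque'],s['contact_force'])
im=cv2.imread('pics/w9.png');cv2.imwrite('pics/c10.png',cv2.resize(im[120:340,150:360],None,fx=2.6,fy=2.6,interpolation=cv2.INTER_CUBIC))
E
```

```text
[ 0.134  0.753 -0.897  1.667  0.664  1.052 -0.796] [0.58679761 0.20327998 0.2806663 ] 100.29096121269234 [-0.507853    0.62317272  0.02009435] [-2.96409088 -1.76514062  6.90246742]
```

View pics/c10.png

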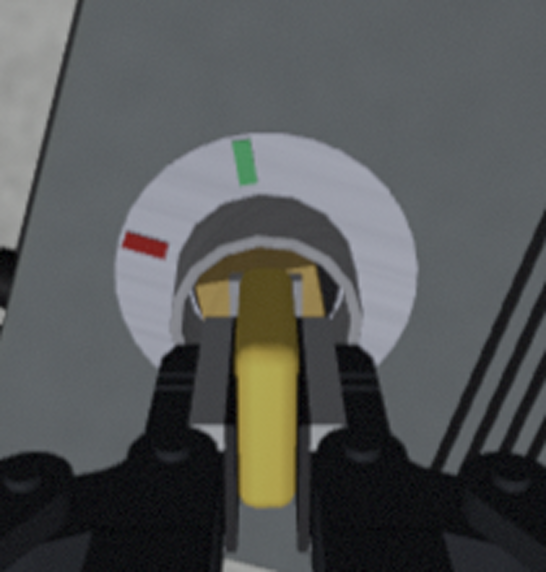

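>>> arm_command(motion=[0,0,0,0.6,0,0,0,0,0.4,0,0,0,0,0,0,0,0,0,0,0])

```text
time_s: 15.45
eef_pos: [0.5867, 0.2033, 0.2807]
eef_rot: [2.116, 2.321, 0.001]
contact_force: [-3.7, -3.0, 8.4]
gripper_width: 0.109
```

```bash
python3 - <<'E'
from h import *
s,d=snap('wrist','w10');e=s['eef_rot'];print(s['joint_positions'].round(3),s['eef_pos'],np.degrees(2*np.arctan2(e[1],e[0]))%360,s['torque'],s['contact_force'])
im=cv2.imread('pics/w10.png');cv2.imwrite('pics/c11.png',cv2.resize(im[120:340,150:360],None,fx=2.6,fy=2.6,interpolation=cv2.INTER_CUBIC))
E
```

```text
[ 0.124  0.746 -0.875  1.667  0.648  1.043 -0.869] [0.5866905  0.20328628 0.28065792] 95.31153816518317 [-0.49363475  0.75514534  0.06090557] [-3.68873498 -3.03234263  8.35367066]
```

View pics/c11.png

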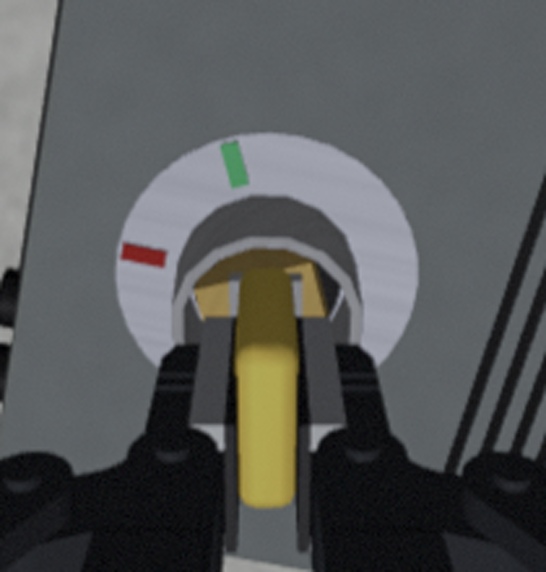

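The torque is rising and the barrel now lags more than the play, so it's at the stop. I'll ease off inside the play, release and lift.

>>> arm_command(motion=[0,0,0,-0.6,0,0,0,0,0,0,0,0,0,0,50,0,0,0,0,50,0,0,0,0,50,0,0,0,0,50,0,0,-0.3,0,50,0,0,-0.5,0,50,0,0,-1,0,50,0,0,-1,0,50,0,0,-1,0,50,0,0,-1,0,50,0,0,0,0,50])

```text
time_s: 16.58
eef_pos: [0.5872, 0.2043, 0.3807]
eef_rot: [2.053, 2.374, 0.01]
contact_force: [0.5, 0.3, 0.6]
gripper_width: 0.5
```

```bash
python3 - <<'E'
from h import *
s,d=snap('wrist','w11');e=s['eef_rot'];print(s['joint_positions'].round(3),s['eef_pos'],np.degrees(2*np.arctan2(e[1],e[0]))%360,s['contact_force'])
im=cv2.imread('pics/w11.png');cv2.imwrite('pics/c12.png',cv2.resize(im[120:290,160:350],None,fx=3.5,fy=3.5,interpolation=cv2.INTER_CUBIC))
E
```

```text
[ 0.161  0.655 -0.954  1.544  0.558  1.227 -0.739] [0.58717195 0.20430685 0.38067916] 98.29246932639184 [0.5318771  0.28510632 0.6401346 ]
```

View pics/c12.png

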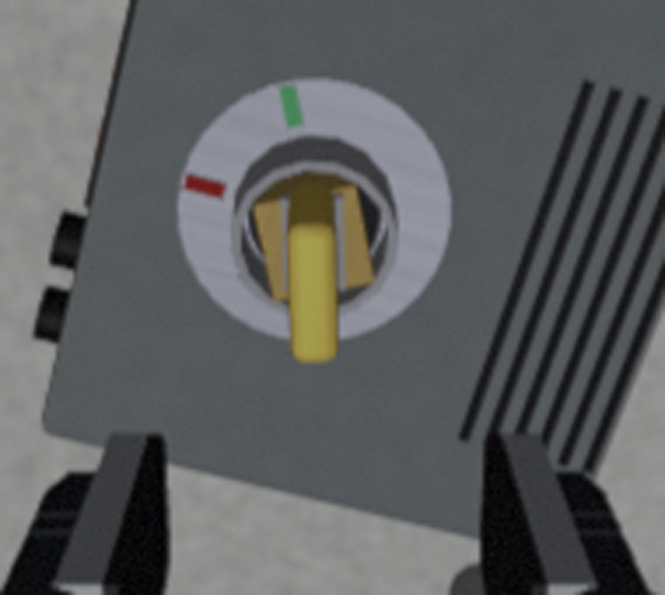

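The switch barrel is lined up with the green mark and the key is home. Next is the gun pose from the top view.

```bash
python3 - <<'E'
from h import *
s,d=load('top0');im=cv2.cvtColor(d['image'],cv2.COLOR_RGB2BGR);hsv=cv2.cvtColor(im,cv2.COLOR_BGR2HSV)
m=cv2.inRange(hsv,(100,120,60),(125,255,255));m[:,:300]=0
m2=cv2.inRange(hsv,(0,150,80),(8,255,255));m2[:,:300]=0
for k,z in((m,.076),(m2,.065)):
    P=np.array([ray(s,d,*p,z)[:2] for p in np.argwhere(k)[:,::-1]],np.float32); print(cv2.minAreaRect(P))
c,_,a=cv2.minAreaRect(np.array([ray(s,d,*p,.076)[:2] for p in np.argwhere(m)[:,::-1]],np.float32))
t=np.radians(a-90); 
X=np.array([np.cos(t),np.sin(t)]);Y=np.array([-np.sin(t),np.cos(t)])
print(np.degrees(t), np.array(c)-X*.076+Y*.002)
E
```

```text
((0.6328745484352112, -0.25874921679496765), (0.13094182312488556, 0.04178503900766373), 82.82038116455078)
((0.5704158544540405, -0.22392545640468597), (0.010097093880176544, 0.0829714983701706), 67.45768737792969)
-7.179618835449218 [ 0.55772041 -0.24726639]
```

>>> arm_command(motion=[-1,-0.23,0,0,50,-1,-0.23,0,0,50,-1,-0.23,0,0,50,-1,-0.23,0,0,50,-1,-0.23,0,0,50,-1,-0.23,0,0,50,-1,-0.23,0,0,50,-1,-0.23,0,0,50,-1,-0.23,0,0,50,-1,-0.23,0,0,50,-1,-0.23,0,0,50,-1,-0.23,0,0,50,-1,-0.23,0,0,50,-1,-0.23,0,0,50,-1,-0.23,0,0,50,-1,-0.23,0,0,50,-1,-0.23,0,0,50,-1,-0.23,0,0,50,-1,-0.23,0,0,50,-1,-0.23,0,0,50])

```text
time_s: 18.3
eef_pos: [0.553, -0.2071, 0.3751]
eef_rot: [-2.055, -2.375, 0.001]
contact_force: [0.9, -1.0, 0.3]
gripper_width: 0.5
```

>>> arm_command(motion=[-1,-0.23,0,0,100,-1,-0.23,0,0,100,0,0,0,1,100,0,0,0,1,100,0,0,0,1,100,0,0,0,1,100,0,0,0,1,100,0,0,0,1,100,0,0,0,1,100,0,0,0,1,100,0,0,0,1,100,0,0,0,1,100,0,0,0,1,100,0,0,0,1,100,0,0,0,1,100,0,0,0,1,100,0,0,0,1,100,0,0,0,1,100,0,0,0,1,100,0,0,0,1,100])

```text
time_s: 19.97
eef_pos: [0.5499, -0.2468, 0.375]
eef_rot: [-3.133, -0.22, 0.001]
contact_force: [0.7, 0.1, -0.0]
gripper_width: 1.004
```

>>> arm_command(motion=[0,0,0,1,100,0,0,0,1,100,0,0,0,1,100,0,0,0,0,100,0,0,0,0,100,0,0,0,0,100], grip_force=40)

```text
time_s: 20.47
eef_pos: [0.5501, -0.2468, 0.3752]
eef_rot: [-3.136, 0.18, 0.001]
contact_force: [0.6, 0.7, -0.3]
gripper_width: 0.995
```

```bash
python3 - <<'E'
from h import *
s,d=snap('wrist','w12');e=s['eef_rot'];print(s['joint_positions'].round(3),s['eef_pos'],np.degrees(2*np.arctan2(e[1],e[0]))%360,s['contact_force'])
E
```

```text
[ 0.704  0.528 -0.52   1.603  0.286  1.088 -1.577] [ 0.55005477 -0.246843    0.37524377] 353.44829986309367 [ 0.58272692  0.70898431 -0.2855279 ]
```

View pics/w12.png

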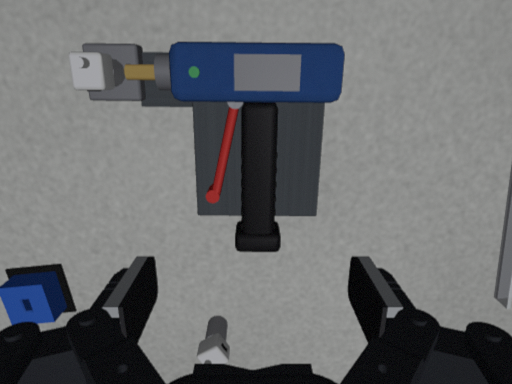

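The gun fills the upper view, square to the image. The blue barrel is at (256,72), the grip at (260,170), the red trigger runs (235,105) to (213,197), and a loose pump is at (213,345). Now to measure it.

```bash
python3 - <<'E'
from h import *
s,d=load('w12');im=cv2.cvtColor(d['image'],cv2.COLOR_RGB2BGR);hsv=cv2.cvtColor(im,cv2.COLOR_BGR2HSV)
m=cv2.inRange(hsv,(100,120,30),(125,255,255));m[:,:150]=0
P=np.array([ray(s,d,*p,.076)[:2] for p in np.argwhere(m)[:,::-1]],np.float32);r=cv2.minAreaRect(P);print('barrel',r)
a=r[2]; a=a-90 if a>45 else a; t=np.radians(a)
X=np.array([np.cos(t),np.sin(t)]);Y=np.array([-np.sin(t),np.cos(t)])
O=np.array(r[0])-X*.076+Y*.002; print('yaw',a,'O',O, 'barrel y ext',(P-O)@Y.astype(np.float32) .__class__ and [((P-O)@Y).min(),((P-O)@Y).max(),((P-O)@X).min(),((P-O)@X).max()])
def g(u,v,z): q=ray(s,d,u,v,z)[:2]-O; return (q@X).round(4),(q@Y).round(4)
for v in (130,150,170,190):
    row=im[v].astype(int).sum(1); c=[u for u in range(238,290) if row[u]<95]; print(v,c[0],c[-1],g(c[0]-.5,v,.07),g(c[-1]+.5,v,.07))
rm=cv2.inRange(hsv,(0,150,60),(8,255,255))
for v in (130,150,170,185,195):
    c=np.where(rm[v])[0];c=c[(c>190)&(c<260)]
    if len(c): print('trig',v,c.min(),c.max(),g(c.min()-.5,v,.065),g(c.max()+.5,v,.065))
print(proj(s,d,[*O,.055]))
E
```

```text
barrel ((0.6347857117652893, -0.2589702606201172), (0.12973444163799286, 0.04219924286007881), 82.91620635986328)Traceback (most recent call last):
  File "<stdin>", line 7, in <module>
ValueError: matmul: Input operand 1 does not have enough dimensions (has 0, gufunc core with signature (n?,k),(k,m?)->(n?,m?) requires 1)
```

```bash
python3 - <<'E'
from h import *
s,d=load('w12');im=cv2.cvtColor(d['image'],cv2.COLOR_RGB2BGR);hsv=cv2.cvtColor(im,cv2.COLOR_BGR2HSV)
m=cv2.inRange(hsv,(100,120,30),(125,255,255));m[:,:150]=0
P=np.array([ray(s,d,*p,.076)[:2] for p in np.argwhere(m)[:,::-1]],np.float32);r=cv2.minAreaRect(P)
a=r[2]-90; t=np.radians(a)
X=np.array([np.cos(t),np.sin(t)]);Y=np.array([-np.sin(t),np.cos(t)])
O=np.array(r[0])-X*.076+Y*.002; print('yaw',a,'O',O)
def g(u,v,z): q=ray(s,d,u,v,z)[:2]-O; return (q@X).round(4),(q@Y).round(4)
for v in (130,150,170,190,210):
    row=im[v].astype(int).sum(1); c=[u for u in range(238,290) if row[u]<95]
    if c: print(v,c[0],c[-1],g(c[0]-.5,v,.055),g(c[-1]+.5,v,.055))
rm=cv2.inRange(hsv,(0,150,60),(8,255,255))
for v in (130,150,170,185,195):
    c=np.where(rm[v])[0];c=c[(c>190)&(c<260)]
    if len(c): print('trig',v,c.min(),c.max(),g(c.min()-.5,v,.065),g(c.max()+.5,v,.065))
print(proj(s,d,[*O,.055]))
E
```

```text
yaw -7.083793640136719 O [ 0.55961247 -0.24761315]
130 242 276 (np.float64(0.0304), np.float64(0.0095)) (np.float64(0.0307), np.float64(-0.0205))
150 241 276 (np.float64(0.013), np.float64(0.0104)) (np.float64(0.0133), np.float64(-0.0211))
170 241 276 (np.float64(-0.005), np.float64(0.0104)) (np.float64(-0.0047), np.float64(-0.0216))
190 242 274 (np.float64(-0.0237), np.float64(0.0096)) (np.float64(-0.0235), np.float64(-0.0204))
210 241 274 (np.float64(-0.0433), np.float64(0.0105)) (np.float64(-0.043), np.float64(-0.021))
trig 130 225 233 (np.float64(0.0317), np.float64(0.0233)) (np.float64(0.0317), np.float64(0.0158))
trig 150 221 228 (np.float64(0.0149), np.float64(0.0269)) (np.float64(0.0149), np.float64(0.0202))
trig 170 216 224 (np.float64(-0.0026), np.float64(0.0316)) (np.float64(-0.0025), np.float64(0.0238))
trig 185 213 221 (np.float64(-0.0161), np.float64(0.0345)) (np.float64(-0.016), np.float64(0.0267))
trig 195 206 219 (np.float64(-0.0254), np.float64(0.041)) (np.float64(-0.0253), np.float64(0.0286))
(np.float64(252.2537812010441), np.float64(164.64346868563712))
```

The measurements match the description: grip faces at +10 and -20.5 mm, trigger outer face at +31 mm. I'll descend with a 5 mm bias to the trigger side for clearance.

>>> arm_command(motion=[0.48,-0.27,0,0.1,100,0,0,0.93,0,100,0,0,0.93,0,100,0,0,0.93,0,100,0,0,0.93,0,100,0,0,0.93,0,100,0,0,0.93,0,100,0,0,0.93,0,100,0,0,0,0,100])

```text
time_s: 21.27
eef_pos: [0.5598, -0.2421, 0.2417]
eef_rot: [-3.133, 0.196, 0.008]
contact_force: [-1.1, 0.1, -0.1]
gripper_width: 1.001
```

```bash
python3 - <<'E'
from h import *
s,d=snap('wrist','w13');e=s['eef_rot'];print(s['eef_pos'],np.degrees(2*np.arctan2(e[1],e[0]))%360,s['contact_force'])
E
```

```text
[ 0.55978259 -0.24212778  0.24171249] 352.8359041476562 [-1.11922867  0.05576611 -0.13238962]
```

View pics/w13.png

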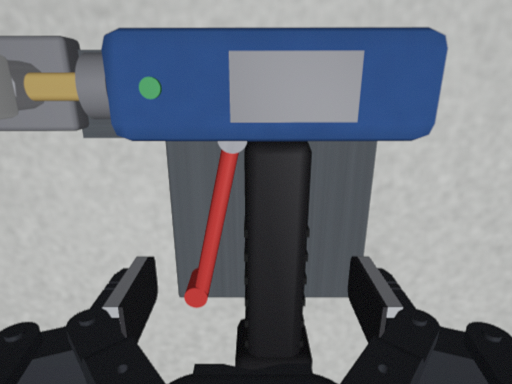

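The grip and trigger lie between the open pads, with the trigger tip at (196,297). Down the rest, then centre.

>>> arm_command(motion=[0,0,0.6,0,100,0,0,0.6,0,100,0,0,0.55,0,100,0,0,0,0,100,0,0.12,0,0,75,0,0.12,0,0,75,0,0,0,0,75])

```text
time_s: 21.9
eef_pos: [0.5598, -0.2476, 0.2108]
eef_rot: [-3.135, 0.198, -0.001]
contact_force: [0.1, 3.7, -0.9]
gripper_width: 0.749
```

```bash
python3 - <<'E'
from h import *
s,d=snap('wrist','w14');print(s['eef_pos'],s['contact_force'],s['gripper_width']*85)
E
```

```text
[ 0.55977523 -0.24755991  0.21076383] [ 0.12463936  3.73631489 -0.8664812 ] 63.62974618076496
```

View pics/w14.png

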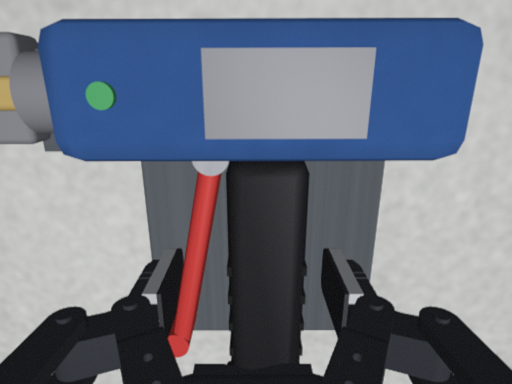

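The trigger is just touched (3.7 N) and everything is lined up. I'll lower 4 mm and squeeze at 30 N.

>>> arm_command(motion=[0,0,0.2,0,65,0,0,0,0,60,0,0,0,0,50,0,0,0,0,42,0,0,0,0,42,0,0,0,0,42], grip_force=30)

```text
time_s: 22.45
eef_pos: [0.5598, -0.2486, 0.2073]
eef_rot: [3.133, -0.197, 0.002]
contact_force: [-1.1, -1.1, 7.5]
gripper_width: 0.444
```

>>> arm_command(motion=[0,0,0,0,30,0,0,0,0,30,0,0,0,0,30,0,0,0,0,30])

```text
time_s: 22.78
eef_pos: [0.5598, -0.2486, 0.2073]
eef_rot: [3.133, -0.197, 0.002]
contact_force: [-1.1, -1.3, 7.4]
gripper_width: 0.443
```

```bash
python3 - <<'E'
from h import *
s,d=snap('wrist','w15');print(s['eef_pos'],s['contact_force'],s['gripper_width']*85)
E
```

```text
[ 0.55980087 -0.24858022  0.20731968] [-1.09113204 -1.3113502   7.41678364] 37.68093895097955
```

View pics/w15.png

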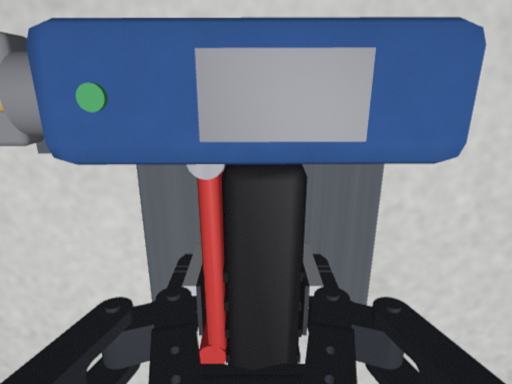

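The fingers have stopped at 38 mm and the trigger lies along the grip, fully in. I'll hold for over a second, then open and leave.

>>> arm_command(motion=[0,0,0,0,30,0,0,0,0,30,0,0,0,0,30,0,0,0,0,30,0,0,0,0,30,0,0,0,0,30,0,0,0,0,30,0,0,0,0,30,0,0,0,0,30,0,0,0,0,30,0,0,0,0,30,0,0,0,0,30,0,0,0,0,30,0,0,0,0,30,0,0,0,0,30])

```text
time_s: 24.08
eef_pos: [0.5598, -0.2486, 0.2073]
eef_rot: [3.133, -0.197, 0.002]
contact_force: [-0.5, -0.4, 7.1]
gripper_width: 0.446
```

>>> arm_command(motion=[0,0,0,0,60,0,0,0,0,75,0,0,0,0,90,0,-0.25,0,0,100,0,0,0,0,100,0,0,0,0,100,0,0,-0.4,0,100,0,0,-0.6,0,100,0,0,-1,0,100,0,0,-1,0,100,0,0,-1,0,100,0,0,-1,0,100,0,0,-1,0,100,0,0,-1,0,100,0,0,-1,0,100,0,0,0,0,100,0,0,0,0,100])

```text
time_s: 25.5
eef_pos: [0.5604, -0.2425, 0.3686]
eef_rot: [3.134, -0.198, 0.005]
contact_force: [1.1, -0.3, -0.5]
gripper_width: 1.0
```

```bash
python3 - <<'E'
from h import *
s,d=snap('wrist','w16');print(s['eef_pos'],s['contact_force'],s['time_s'])
s,d=snap('top','t16');snap('scene','s16')
a=cv2.imread('pics/w16.png');b=cv2.imread('pics/s16.png');c=cv2.imread('pics/t16.png')
cv2.imwrite('pics/c16.png',np.hstack([cv2.resize(a,(400,300)),cv2.resize(b[225:325,250:365],(345,300),interpolation=cv2.INTER_CUBIC)]))
E
```

```text
[ 0.5603883  -0.24247096  0.36856994] [ 1.10142977 -0.25230691 -0.53960131] 25.5
```

View pics/c16.png

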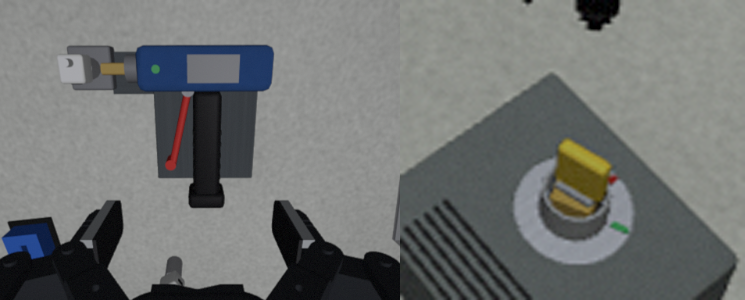

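View pics/t16.png

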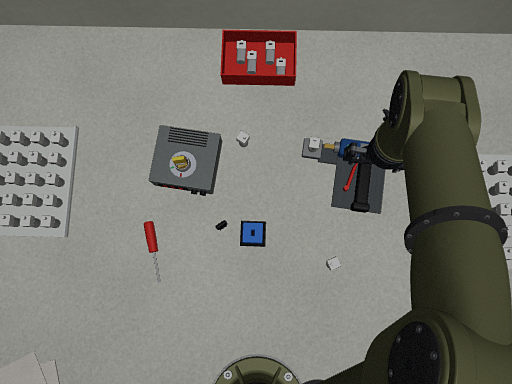

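The checks agree. The trigger has sprung back to its starting angle, the key is home and upright, and the bystanders are at their original pixels. Reading the barrel edges in the post-release wrist view gives a turn of about 1.05 rad, above the 0.9 needed. Handing in.

```bash
python3 -c "
from station import arm
print(arm.close_job())"
```

```text
the job is handed in; nothing more can be done
None
```

I took the yellow key from its holder, pushed it home in the switch (collar seated at 10 N) and turned it clockwise to the on stop. I then squeezed the gun's trigger fully for more than 1 s, released it and handed in at about 25.6 s of the 59 s; no verdict was reported.

**Regrip:** the first grip ran joint 7 close to its limit after about 20° of turn. I let go with the key still in the slot, turned the hand half round, gripped again and finished the turn.

**Last checks:**
- **Key:** it stands home and upright in the switch.
- **Switch:** the barrel edges, read by eye off the wrist picture, put it at about 1.05 rad, above the 0.9 needed. It is not a direct joint reading.
- **Trigger:** it is back at its released angle.
- **Bystanders:** the two pumps and the screwdriver are at the same pixels as at the start.
- **Gripper:** it is open and well clear, with no contact force.

No check failed. The two estimates of the slot's angle differed by about 3° (−15.5° and −18.1°). I used −17.5°, and the key went in without trouble.

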